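# Turn the tube to the reader and start it

## Robot

A 7-joint arm with a two-finger parallel gripper is mounted at the origin on the work surface. World frame = base frame: x ahead of the robot, y to its left, z up, the work surface at z = 0. Lengths are in m, angles in rad, forces in N, time in s.
With the tool pointing down it reaches from about 0.425 to 0.875 m from the base axis. Payload 4.7 kg.
Tool frame: the origin (TCP) lies at the very end of the fingers, on their centre line; the grasp point (between the pads) lies 19 mm behind it; z points along the fingers, y is the line along which they close (so a half turn about z gives the same grasp; the last joint's range is limited). The gripper opens to 87 mm and grips with 3 to 60 N. Pads are 19 mm wide; open, the fingers measure 117 mm over their backs; the gripper's body (75 mm by 190 mm) begins 51 mm behind the grasp point.
Start: joints at [1.323, 0.321, -0.07, 1.45, 0.023, 1.371, -0.057], TCP at [0.168, -0.628, 0.223] pointing down, gripper open.
Joint ranges: [-2.86, 2.86], [-0.3, 2.09], [-1.38, 1.24], [0.06, 2.45], [-1.56, 4.7], [0.09, 2.05], [-2.69, 2.69]. Speed limits (rad/s): [2.57, 2.57, 3.14, 3.14, 3.14, 3.14, 3.14].

## Interface

Orientations are given as a rotation vector (axis times angle).
In Python, from bench import ctrl, get_image, job gives the robot as it stands.
- The arm moves only by the shell command python3 -m crank 'ROWS' [FORCE]. ROWS is JSON, a list that holds one entry, the list of rows, each a list of 5 numbers: the shift along the tool's x, y, z in mm, then the turn about the tool's z in rad, then the closure, from -1 (fully open) to 1 (shut), so that 0 is half open. A call has 1 to 10 rows; each row shifts and turns the commanded pose from where the row before left it, along the tool's axes as they then stand; what a row does not reach is not made up. A row lasts 1/12 s, in which the tool goes at most 41.7 mm and 7.16 degrees, less where a joint would pass 70% of its speed; a pose out of reach is approached as far as the arm can. A call with a gripper value outside its range is refused whole. The fingers move at their own pace and stop on an object; FORCE is the grip in N (left out, the last holds). Time passes only in rows, so rows that do not move let the fingers close. It gives the time, the measured TCP pose, the force, the opening and the grip force at its end, in the units of the state.
- ctrl.get_state(): the state, without advancing time (a new reading comes with each control period).
- get_image(name): name is "scene" or "top" or "wrist"; returns a dict with "pixels" (400x640x3 uint8, red, green, blue), "fx", "fy", "cx", "cy" (pixels), "T" (4x4, takes a point from camera to world coordinates); the wrist camera has in their place "T_tool_cam" (4x4, takes a point from camera to tool coordinates, whose origin is the TCP and whose axes are the flange's). Camera axes: x right, y down, z forward; pixel columns grow to the right and rows downward; lengths in m; the calibration is good to about 2 mm. The wrist camera is an equidistant fisheye: a pixel r from the principal point sees the ray r / f radians off the axis. A picture is of the moment at which its call begins: read the wrist's pose just before it. There is no depth.
- job.close_job(): hands the job in; it is judged then, once.
The state is a dict: "time": time; "joint_positions": joint angles; "qd": joint speeds; "joint_torque": joint torques, N m; "position": TCP position; "tool_rot": TCP orientation; "ft_force": force on the tool from outside, world axes, zero at the start; "torque": the same for the moment, N m; "grip_width": opening from 0.0 (shut) to 1.0 (fully open); "grip_force": force on a finger pad.
Only numpy, scipy, OpenCV 4.12 (cv2) and the standard library are available. Lean on these libraries where they do the work, as an engineer would, in place of code of your own. Each camera call takes 0.05 s, during which the arm holds its last target. There are 200 camera calls.

## Task

Nothing is picked up in this job. With a fingertip, push on the arms of the sample carousel until its one capped tube stands squarely in front of the reader's dark window, without touching the tube itself or lifting the carousel off its spindle. Only then press the start key down and let it come back up; leave the other things on the bench where they are, and finish with the hand clear.

Things in the scene. Friction and masses are not known exactly. Their poses are not given: they have to be found in the camera images.
- station: The tube reading station, fixed to the bench: a white round base with a grey top (radius 130 mm, 20 mm high) with the carousel over its middle, a reader column on one side and a white console (85 mm wide, 30 mm high) with the start key on the other. Origin: on the carousel's axis, at bench level. Its y axis points level from the axis to the reader, -y to the start key, z up.
- spindle (a point): Point on the carousel's vertical axis, 50 mm above the bench (level of the arms' undersides). The carousel is a black cross of four level arms. Its hub is a disc of radius 26 mm, 50 to 80 mm above the bench, with a steel cap of radius 16 mm up to 94 mm. Below the arms (20 to 50 mm up) is open air, but for the spindle (radius 12 mm).
- tube_arm (a point): Middle of the carousel arm that carries the tube, 60 mm from the axis, 64 mm above the bench. The four like arms are 90 degrees apart: upright bars 10 mm thick, 52 to 76 mm above the bench, free for pushing from 26 to 92 mm from the axis. Each ends in a round cup of radius 13 mm, 50 to 64 mm up, centred 110 mm from the axis; three cups are empty.
- carousel (a joint): Turn of the carousel (rad), growing counter-clockwise seen from above; at 0 and at 2 pi (6.283) the tube is exactly in front of the reader. Stops at -0.5 and 6.78; starts between 0.8 and 5.5, so either way may be the shorter. The tube lies at angle carousel from the station's +y. It has dry friction (0.12 N m, 2 N at mid-arm) and stays where it is left.
- hub_lift (a joint): Height in m by which the carousel (with its hub cap and the tube, 0.5 kg together) is lifted off its seat; 0 when seated. It only rests there by its weight.
- tube: The only tube on the carousel: a capped glass sample tube 13 mm in diameter, standing upright in the cup of one arm and clipped fast there, 110 mm from the axis; its white cap is 17 mm across and its top 124 mm above the bench. Origin: centre of the tube's underside, 50 mm above the bench. It must not be touched.
- reading_spot (a point): Where the tube belongs: 110 mm from the axis in the station's +y, 50 mm above the bench, before the middle of the reader's window. The reader is a fixed white column 46 mm wide, 48 mm deep, 118 mm high, its face 127 mm from the axis, with an 18 mm wide dark window towards the axis and a thin black ridge along the middle of its top (up to 123 mm) pointing at the axis.
- start_key_top (a point): Centre of the top of the start key, a round grey push key of radius 15 mm in a low grey housing on the white console of the station, across from the reader, 172 mm from the spindle axis. It is pressed straight down.
- start_key (a joint): Travel of the start key in m: 0 up, 0.006 fully down (about 5 N); a spring brings it back up. It counts as pressed beyond 0.004.
- tip_box: Bystander, loose: blue box with clear lid, 88 x 125 x 66 mm, beyond the station. Origin: centre of its underside.
- sample_jar: Bystander, loose: small jar with a screw cap, 44 mm across, 55 mm high, beyond the station on the start key's side. Origin: centre of its underside.
- reagent_bottle: Bystander, loose: small bottle, 48 mm across, 95 mm high, on the robot's side of the station. Origin: centre of its underside.

How it is judged:
By the outcome, as a careful person would: the job done as asked, in the order asked, and still so for the second after the job is handed in, with the robot touching nothing.
It also fails if it takes over 54 s, if anything falls off the work surface, if the arm or the gripper's body presses on something with over 40 N, if the wrist force passes 120 N, or if a joint passes its speed limit or range.

## Working session

There is one attempt and no reset: what is moved stays moved. The work goes in short steps, Python scripts to look and compute and a shell command to move; the robot and the scene stay as the last step left them, time stands still between calls to the robot, and variables do not carry over. Pictures are saved under pics/ and viewed, at most 10 in all, crops included, and the job is handed in when it is done.

```bash
mkdir -p pics
python3 - <<'E'
from bench import ctrl,get_image
import cv2
s=ctrl.get_state();print(s['time'],s['position'],s['tool_rot'],s['grip_width'])
for n in('top','scene'):
    i=get_image(n);cv2.imwrite(f'pics/{n}0.png',i['pixels'][:,:,::-1]);print(n,i['fx'],i['fy'],i['cx'],i['cy'],i['T'])
E
```

```text
0.0 [ 0.16802472 -0.62734161  0.22148171] [-3.11287255e+00 -4.09851965e-01  5.81910881e-04] 0.9982785258867373
top 426.80666329045886 426.80666329045886 319.703325425027 197.79103428050453 [[-0.0139634  -0.99522318  0.0966222   0.51240869]
 [-0.99985301  0.01485889  0.0085546   0.04099467]
 [-0.00994943 -0.09648854 -0.99528437  0.84274147]
 [ 0.          0.          0.          1.        ]]
scene 430.5420522031896 430.5420522031896 319.0636887388707 203.43224539172664 [[-0.65415539  0.4372363  -0.61717513  1.10146436]
 [ 0.75635252  0.38182338 -0.53117019  0.46044758]
 [ 0.00340501 -0.81426981 -0.5804766   0.52376173]
 [ 0.          0.          0.          1.        ]]
```

View pics/top0.png

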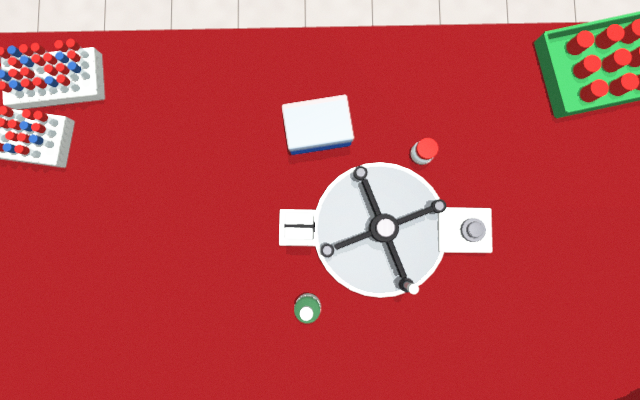

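View pics/scene0.png

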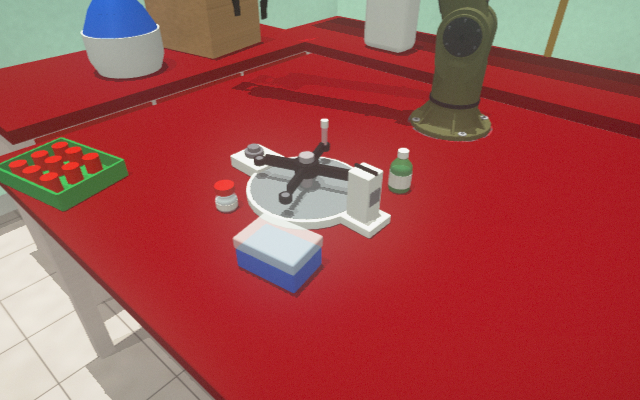

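The top view shows the hub cap at (386,228), the reader on the left with its ridge at about (300,226), and the key at (474,230). The tube cap is at about (412,288) and the cups are at (361,173), (439,206) and (327,250). In the scene view the tube stands on the robot's side.

```bash
cat > h.py <<'E'
import numpy as np,cv2
from bench import ctrl,get_image
def ray(i,u,v,z):
    d=i['T'][:3,:3]@[(u-i['cx'])/i['fx'],(v-i['cy'])/i['fy'],1];o=i['T'][:3,3]
    return o+d*(z-o[2])/d[2]
def blob(m,box):
    x0,y0,x1,y1=box;n,l,st,c=cv2.connectedComponentsWithStats(m[y0:y1,x0:x1].astype(np.uint8))
    k=1+np.argmax(st[1:,4]);return c[k]+[x0,y0],st[k,2:]
E
python3 - <<'E'
from h import *
i=get_image('top');p=i['pixels'].astype(int);g=p.max(2);sat=g-p.min(2)
def f(n,m,b,z):
    c,s=blob(m,b);print(n,c.round(1),s,ray(i,*c,z).round(4));return ray(i,*c,z)
cap=f('cap',(g>150),(374,216,398,240),.094)
tub=f('tubecap',(g>235)&(sat<30),(404,282,420,296),.124)
rid=f('ridge',(g<90),(281,220,314,232),.123)
key=f('key',(g<185)&(sat<30),(458,214,488,246),.04)
for n,u,v in(('cupA',361,173),('cupB',439,206),('cupC',327,250)):
    q=ray(i,u,v,.064);d=q-cap;print(n,q.round(4),np.hypot(*d[:2]),np.degrees(np.arctan2(d[1],d[0])))
for n,q in(('tub',tub),('rid',rid),('key',key)):
    d=q-cap;print(n,np.hypot(*d[:2]),np.degrees(np.arctan2(d[1],d[0])))
print('bottle',ray(i,306,314,.095),'jar',ray(i,428,149,.055))
big=cv2.resize(i['pixels'][130:330,260:510,::-1],None,fx=3.2,fy=3,interpolation=cv2.INTER_CUBIC)
cv2.imwrite('pics/top1.png',big[:, :800])
E
```

```text
cap [385.4 227.3] [ 18  18 259] [ 0.5316 -0.0666  0.094 ]
tubecap [413.9 287.7] [11 12 90] [ 0.4305 -0.1066  0.124 ]
ridge [299.4 225.6] [29  3 60] [0.5358 0.082  0.123 ]
key [470.  230.2] [13 18 72] [ 0.5253 -0.2322  0.04  ]
cupA [ 0.6327 -0.029   0.064 ] 0.1079000010139759 20.39996221040177
cupB [ 0.5697 -0.1698  0.064 ] 0.10996368194088325 -69.7276196130731
cupC [0.4928 0.0358 0.064 ] 0.1095230131473872 110.75170451548716
tub 0.10874946826701143 -158.43846367896373
rid 0.14863067045508682 88.37877585347763
key 0.16567562955338588 -92.17664584026514
bottle [0.3850773  0.07372529 0.095     ] jar [ 0.67753588 -0.15605974  0.055     ]
```

View pics/top1.png

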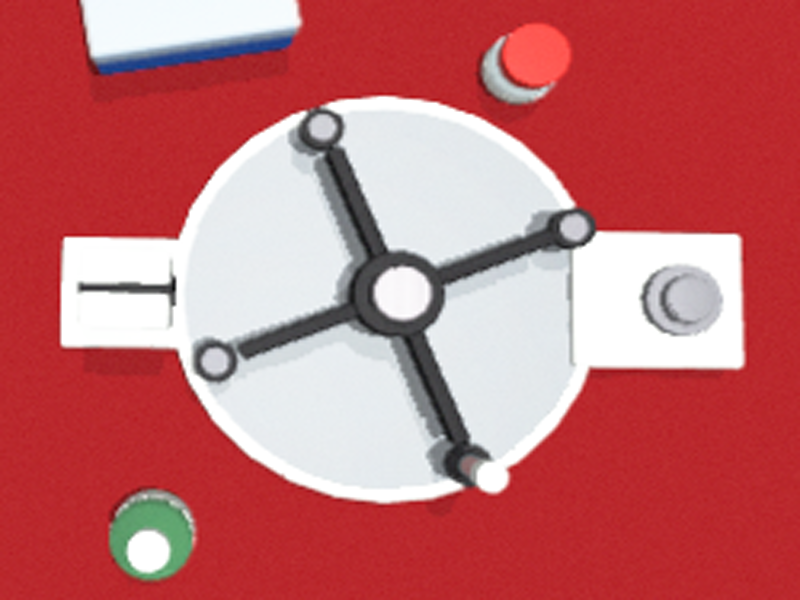

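```bash
python3 -m crank '[[[25,-23,0,0,1],[25,-23,0,0,1],[25,-23,0,0,1],[25,-23,0,0,1],[25,-23,0,0,1],[25,-23,0,0,1],[25,-23,0,0,1],[25,-23,0,0,1],[25,-23,0,0,1],[25,-23,0,0,1]]]' 10
```

```text
time: 0.98
position: [0.3506, -0.3394, 0.2224]
tool_rot: [3.115, 0.41, -0.0]
ft_force: [0.4, -1.3, 0.6]
grip_width: 0.327
grip_force: 0.0
```

```bash
python3 -m crank '[[[25,-23,0,0,1],[25,-23,0,0,1],[25,-23,0,0,1],[25,-23,0,0,1],[25,-23,0,0,1],[25,-23,0,0,1],[25,-23,0,0,1],[25,-23,0,0,1],[25,-23,0,0,1],[25,-23,0,0,1]]]'
```

```text
time: 1.82
position: [0.5326, -0.0527, 0.2225]
tool_rot: [3.114, 0.41, -0.0]
ft_force: [0.7, -1.2, 0.3]
grip_width: 0.006
grip_force: 0.0
```

```bash
python3 -m crank '[[[0,0,0,-0.12,1],[0,0,0,-0.12,1],[0,0,0,-0.12,1],[0,0,0,-0.12,1],[0,0,0,-0.12,1],[0,0,0,-0.12,1],[0,0,0,-0.12,1],[0,0,0,-0.12,1],[0,0,0,-0.12,1],[0,0,0,-0.12,1]]]'
```

```text
time: 2.65
position: [0.5319, -0.0541, 0.2223]
tool_rot: [-2.333, -2.104, 0.001]
ft_force: [-0.3, 0.6, -0.2]
grip_width: 0.002
grip_force: 0.0
```

```bash
python3 -m crank '[[[0,0,0,-0.12,1],[0,0,0,-0.12,1],[0,0,0,-0.12,1],[0,0,0,-0.12,1],[0,0,0,-0.12,1],[0,0,0,-0.12,1],[0,0,0,-0.12,1],[0,0,0,-0.12,1],[0,0,0,-0.12,1],[0,0,0,-0.12,1]]]'
cat >> h.py <<'E'
from scipy.spatial.transform import Rotation as Ro
def goto(p,ang=None):
    s=ctrl.get_state();R=Ro.from_rotvec(s['tool_rot']).as_matrix()
    a=np.degrees(np.arctan2(R[1,0],R[0,0]));d=np.array(p)-s['position']
    print('t',s['time'],'pos',s['position'].round(4),'xang',a.round(2),'tilt',R[2].round(3),'shift mm',(R.T@d*1000).round(1),'F',s['ft_force'].round(1),'w',s['grip_width'],end=' ')
    if ang is not None:print('turn',np.radians(-(ang-a+180)%360-180) if 0 else -np.radians((ang-a+180)%360-180))
E
python3 -c "
from h import *
goto([.5578,-.0104,.2],155)"
```

```text
time: 3.48
position: [0.5318, -0.0542, 0.2222]
tool_rot: [-0.737, -3.053, 0.0]
ft_force: [-0.2, 0.5, 0.3]
grip_width: 0.006
grip_force: 0.0
t 3.4833 pos [ 0.5318 -0.0542  0.2222] xang 152.85 tilt [ 0. -0. -1.] shift mm [-3.1 50.8 22.2] F [-0.2  0.5  0.3] w 0.005794649951706195 turn -0.03754550370831154
```

```bash
python3 -m crank '[[[-1,17,0,-0.04,1],[-1,17,0,0,1],[-1,17,0,0,1],[0,0,25,0,1],[0,0,25,0,1],[0,0,25,0,1],[0,0,25,0,1],[0,0,12,0,1],[0,0,0,0,1],[0,0,0,0,1]]]'; python3 -c "
from h import *
goto([.5578,-.0104,.066],155)
for n in('top','scene'):
  a=get_image(n)['pixels'][:,:,::-1]
  b=a[130:330,260:510] if n=='top' else a[90:250,200:420]
  cv2.imwrite(f'pics/{n}2.png',cv2.resize(b,(400,400*b.shape[0]//b.shape[1])))
a=cv2.imread('pics/top2.png');b=cv2.imread('pics/scene2.png');h=max(len(a),len(b))
cv2.imwrite('pics/pair2.png',np.hstack([cv2.copyMakeBorder(q,0,h-len(q),0,0,0) for q in(a,b)]))
"
```

```text
time: 4.32
position: [0.557, -0.0095, 0.1106]
tool_rot: [-0.685, -3.065, -0.0]
ft_force: [-0.2, 0.0, 0.1]
grip_width: 0.006
grip_force: 0.0
t 4.3167 pos [ 0.557  -0.0095  0.1106] xang 154.81 tilt [ 0.001  0.    -1.   ] shift mm [-1.1 -0.5 44.6] F [-0.2  0.   0.1] w 0.006218786028021503 turn -0.003386917291831916
```

View pics/pair2.png

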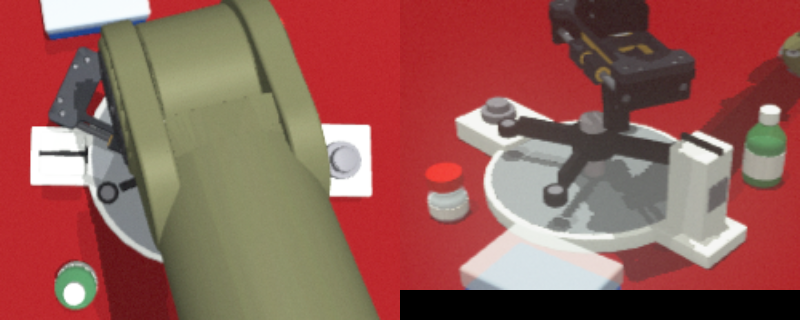

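```bash
python3 -m crank '[[[0,0,15,0,1],[0,0,15,0,1],[-1,0,15,0,1],[0,0,0,0,1],[-6.5,-0.3,0,0.105,1],[-6.5,-0.3,0,0.105,1],[-6.5,-0.3,0,0.105,1],[-6.5,-0.3,0,0.105,1],[-6.5,-0.3,0,0.105,1],[-6.5,-0.3,0,0.105,1]]]'; python3 -c "
from h import *
goto([.5316+.062*np.cos(np.radians(29)),-.0666+.062*np.sin(np.radians(29)),.066],119)"
```

```text
time: 5.25
position: [0.5874, -0.035, 0.0678]
tool_rot: [1.607, 2.698, 0.004]
ft_force: [-0.9, 1.5, 0.4]
grip_width: 0.01
grip_force: 1.3
t 5.25 pos [ 0.5874 -0.035   0.0678] xang 118.44 tilt [ 0.     0.003 -1.   ] shift mm [-0.6 -2.1  1.7] F [-0.9  1.5  0.4] w 0.010161000768413152 turn -0.00979839700886933
```

```bash
python3 -m crank '[[[-6.5,-0.8,1,0.105,1],[-6.5,-0.8,0,0.105,1],[-6.5,-0.8,0,0.105,1],[-6.5,-0.6,0,0.105,1],[-6.5,-0.3,0,0.105,1],[-6.5,-0.3,0,0.105,1],[-6.5,-0.3,0,0.105,1],[0,0,0,0,1]]]'; python3 -c "
from h import *
t=np.radians(-13)
goto([.5316+.062*np.cos(t),-.0666+.062*np.sin(t),.066],77)
i=get_image('scene')['pixels'][:,:,::-1];cv2.imwrite('pics/s3.png',cv2.resize(i[90:250,190:430],(600,400)))"
```

```text
time: 5.92
position: [0.5929, -0.0819, 0.0671]
tool_rot: [2.467, 1.94, 0.005]
ft_force: [2.8, 0.5, 1.3]
grip_width: 0.008
grip_force: 0.7
t 5.9167 pos [ 0.5929 -0.0819  0.0671] xang 76.37 tilt [ 0.     0.005 -1.   ] shift mm [ 1.1 -1.2  1.1] F [2.8 0.5 1.3] w 0.008368612350464008 turn -0.011030836451119887
```

View pics/s3.png

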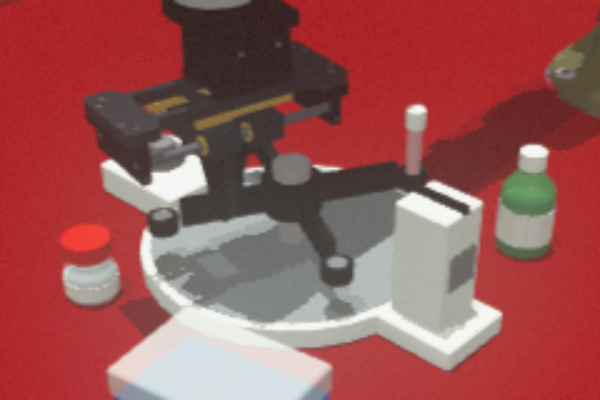

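The carousel is turning correctly: the tube at (415,150) is nearing the reader and the hand is clear of it. I'll continue.

```bash
python3 -m crank '[[[-6.3,-0.7,1,0.105,1],[-6.5,-0.7,0,0.105,1],[-6.5,-0.5,0,0.105,1],[-6.5,-0.3,0,0.105,1],[-6.5,-0.3,0,0.105,1],[-6.5,-0.3,0,0.105,1],[-6.5,-0.3,0,0.105,1],[-6.5,-0.3,0,0.105,1],[-6.5,-0.3,0,0.105,1],[0,0,0,0,1]]]'; python3 -c "
from h import *
t=np.radians(-67)
goto([.5316+.062*np.cos(t),-.0666+.062*np.sin(t),.066],23)
i=get_image('top')['pixels'][:,:,::-1];j=get_image('scene')['pixels'][:,:,::-1]
cv2.imwrite('pics/s4.png',np.hstack([cv2.resize(q,(400,300)) for q in(i[150:300,270:470],j[110:230,260:420])]))"
```

```text
time: 6.8
position: [0.554, -0.1244, 0.0651]
tool_rot: [3.08, 0.61, 0.003]
ft_force: [1.0, -1.3, 0.7]
grip_width: 0.006
grip_force: 0.6
t 6.8 pos [ 0.554  -0.1244  0.0651] xang 22.42 tilt [ 0.002  0.002 -1.   ] shift mm [ 1.9  0.  -0.9] F [ 1.  -1.3  0.7] w 0.005913889021820988 turn -0.01018557485223824
```

View pics/s4.png

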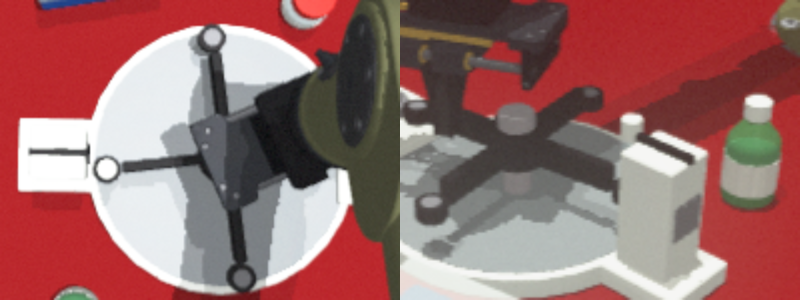

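```bash
cat > ang.py <<'E'
from h import *
def meas(cupbox):
    i=get_image('top');p=i['pixels'].astype(int);g=p.max(2);sat=g-p.min(2)
    W=[]
    for b in cupbox:
        c,s=blob((g>120)&(sat<40),b) ;W.append(ray(i,*c,.064));print('cup',c.round(1),s)
    d=W[0]-W[1];m=(W[0]+W[1])/2;print('span',np.hypot(*d[:2]),'mid',m.round(4),'arm ang',90+np.degrees(np.arctan2(d[1],d[0])))
    c,s=blob((g>225)&(sat<30),(317,227,330,240)) if 0 else (None,None)
    return i,g,sat,m
E
python3 - <<'E'
from ang import *
i,g,sat,m=meas([(371,165,379,173),(386,284,394,292)])
# ridge line fit
pts=np.argwhere(g[220:232,281:314]<110)[:,::-1]+[281,220]
w=np.array([ray(i,u,v,.123)[:2] for u,v in pts]);w=w[w[:,1]>.06]
k=np.polyfit(w[:,1],w[:,0],1);print('ridge line dir',90-np.degrees(np.arctan(k[0])),'x at y=.05..',np.polyval(k,[.043,.08,.1]),w[:,1].min(),w[:,1].max())
for a in((.5316,-.0666),m[:2]):
    print('dir ridge from',a,np.degrees(np.arctan2(.08-a[1],np.polyval(k,.08)-a[0])))
print(g[226:242,314:334])
E
```

```text
cup [375.2 168.4] [ 7  8 52]Traceback (most recent call last):
  File "<stdin>", line 2, in <module>
  File "ang.py", line 6, in meas
    c,s=blob((g>120)&(sat<40),b) ;W.append(ray(i,*c,.064));print('cup',c.round(1),s)
        ~~~~^^^^^^^^^^^^^^^^^^^^
  File "h.py", line 8, in blob
    k=1+np.argmax(st[1:,4]);return c[k]+[x0,y0],st[k,2:]
        ~~~~~~~~~^^^^^^^^^^
    return _wrapfunc(a, 'argmax', axis=axis, out=out, **kwds)
    return bound(*args, **kwds)
ValueError: attempt to get argmax of an empty sequence
```

```bash
sed -i 's/blob((g>120)&(sat<40),b)/blob(g>(lambda q:(q.min()+q.max())\/2)(g[b[1]:b[3],b[0]:b[2]]),b)/' ang.py
python3 - <<'E'
from ang import *
i,g,sat,m=meas([(371,165,379,173),(386,284,394,292)])
pts=np.argwhere(g[220:232,281:314]<110)[:,::-1]+[281,220]
w=np.array([ray(i,u,v,.123)[:2] for u,v in pts]);w=w[(w[:,1]>.06)]
k=np.polyfit(w[:,1],w[:,0],1);print('ridge line dir',90-np.degrees(np.arctan(k[0])),'x',np.polyval(k,[.043,.08,.1]),w[:,1].min(),w[:,1].max())
for a in((.5316,-.0666),m[:2]):
    print('dir ridge from',a,np.degrees(np.arctan2(.08-a[1],np.polyval(k,.08)-a[0])))
print(g[226:242,314:334]);print(g[282:296,384:396])
E
```

```text
cup [375.2 168.3] [ 7  8 49]
cup [390.1 288.1] [ 7  7 47]
span 0.21874540134128173 mid [ 0.5322 -0.0659  0.064 ] arm ang 95.47082695881844
ridge line dir 88.44075160066845 x [0.53470446 0.53571162 0.53625604] 0.06079719848979726 0.10631594027982655
dir ridge from (0.5316, -0.0666) 88.3934725234129
dir ridge from [ 0.53223921 -0.06586902] 88.6363294875875
[[ 30 255 255 248 241 240 240 241 241 242 241 239 241 242 241 240 240 241
  241 241]
 [ 95 255 255 248 240 240 241 227 206 201 222 223 238 240 241 241 241 242
  241 241]
 [111 255 255 249 214 182 165 139 121 112 133 137 169 234 241 241 242 242
  241 242]
 [112 255 255 237 153 106  71  94 204 219 192 117  91 150 216 238 241 241
  240 241]
 [110 255 254 181  90  77 235 254 255 255 255 254 198  99 130 231 241 213
  174 165]
 [102 251 242 132  54 196 255 255 255 255 255 255 255 190  86 164 195 130
   78  81]
 [252 248 226 115 122 253 255 255 255 255 255 255 255 246 126  90 154  95
   72  72]
 [254 252 188  81 167 255 255 255 255 255 255 255 255 255 185  79 142 105
   74  73]
 [254 251 163  68 211 255 255 255 255 255 255 255 255 255 190  
[... 632 characters left out ...]
 56  46  33  46  42  65  83 110 131]
 [122  69  31  35  41  36  41  36  40  46  64  93]
 [ 83  35  31  36  39  59  66  66  57  43  42  53]
 [ 46  35  37  40  69  99 104 104 102  91  45  38]
 [ 36  39  40  80 103 113 115 115 117 109  78  46]
 [ 40  37  51 100 115 114 115 117 112 112 105  68]
 [ 38  45  63 104 115 116 115 115 114 117 114  79]
 [ 33  38  72 106 111 114 113 117 119 114 113  85]
 [ 50  40  50 104 113 115 115 113 117 114 115  77]
 [ 63  40  37  82 112 114 114 112 116 114 102  63]
 [102  52  35  52  82 111 113 115 113 103  74  43]
 [186 127  60  38  49  73  84  92  92  67  46  39]
 [209 192 129  58  40  41  53  52  54  40  33  93]
 [207 203 188 149  91  45  41  36  36  43  71 128]]
```

```bash
python3 -m crank '[[[-3.4,-0.1,0,0.055,1],[-3.4,-0.1,0,0.055,1],[0,0,0,0,1],[0,0,0,0,1]]]'
cat > m2.py <<'E'
from ang import *
import sys
i,g,sat,m=meas(eval(sys.argv[1]))
b=(310,215,334,238);c,s=blob((g>250)&(sat<30),b)
print(c,s);print(g[220:236,312:334])
E
python3 m2.py '[(366,166,374,174),(396,282,404,290)]' | head -30; python3 -c "
from h import *
i=get_image('top')['pixels'][:,:,::-1];j=get_image('scene')['pixels'][:,:,::-1]
cv2.imwrite('pics/s5.png',np.hstack([cv2.resize(q,(400,300)) for q in(i[150:300,270:470],j[110:230,260:420])]))"
```

```text
time: 7.33
position: [0.5474, -0.1253, 0.0637]
tool_rot: [-3.11, -0.447, -0.001]
ft_force: [0.8, -1.0, 1.2]
grip_width: 0.007
grip_force: 0.8
cup [368.5 169.2] [ 8  8 47]
cup [402.5 289. ] [2 1 2]
span 0.22496410889323132 mid [ 0.5306 -0.0707  0.064 ] arm ang 104.25392807483503
[322.36363636 226.5       ] [ 9 10 66]
[[253 195 253 255 255 255 247 240 240 241 216 221 239 241 242 241 241 241
  240 241 241 240]
 [253 166 230 255 255 255 246 213 173 161 124 129 159 172 218 238 241 241
  241 240 241 241]
 [253 153 121 255 255 254 209 127 176 236 253 253 232 155 134 189 235 241
  241 241 240 241]
 [252 149  46 255 255 223 116 188 254 255 255 255 255 254 181 113 184 235
  240 240 241 241]
 [182 101  38 248 238 132 159 254 255 255 255 255 255 255 254 171 108 228
  240 240 224 219]
 [ 79  63  39 236 182  82 226 255 255 255 255 255 255 255 255 222  99 161
  193 175 135 123]
 [ 76  60  29 241 154  70 251 255 255 255 255 255 255 255 255 247 133  92
  155  94  69  72]
 [ 85  61  74 240 141  56 253 255 255 255 255 255 255 255 255 246 127  76
  155  86  67  77]
 [181  91  80 242 146  49 234 255 255 255 255 255 255 255 255 228 102  91
  154  84  71  76]
 [222 109 104 244 146  51 147 254 255 255 255 255 255 255 255 184  88  94
  156  82  64  69]
 [233 116 111 237 166  74  67 191 254 255 255 255 255 255 224 111  78 140
  147 106  82  77]
 [242 126 103 254 230 110  62  77 188 237 253 252 237 202 114  77  98 219
  213 202 197 198]
 [244 175 252 255 255 187  81  68  63 108 160 149 101  85  78  78 157 233
  227 222 222 223]
```

View pics/s5.png

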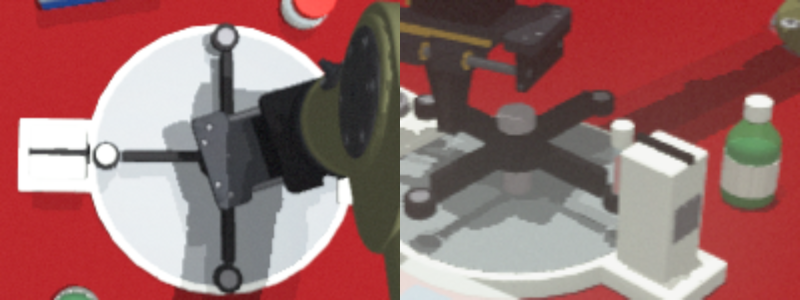

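```bash
python3 m2.py '[(378,165,387,173),(380,284,389,293)]' | head -4; python3 -c "
from h import *
i=get_image('top')
q=ray(i,322.4,226.5,.124);print(q)
for a in((.5316,-.0666),(.532,-.066)):print(np.degrees(np.arctan2(q[1]-a[1],q[0]-a[0])))"
```

```text
cup [382.5 168.1] [ 8  8 53]
cup [383.9 288.8] [ 9  8 61]
span 0.21904169425480935 mid [ 0.5318 -0.0669  0.064 ] arm ang 89.01663040871325
[322.36363636 226.5       ] [ 9 10 66]
[0.53363776 0.04331679 0.124     ]
88.93790887834095
89.14167176143476
```

```bash
python3 -m crank '[[[-0.7,0,0,0,1],[0,0,0,0,1],[0,0,0,0,1]]]'; python3 m2.py '[(378,165,387,173),(380,284,389,293)]' | head -4; python3 -c "
from h import *
i=get_image('top')
g=i['pixels'].max(2);c,s=blob(g>250,(317,215,334,238));q=ray(i,*c,.124);print(c,q)
for a in((.5316,-.0666),(.532,-.066)):print(np.degrees(np.arctan2(q[1]-a[1],q[0]-a[0])))"
```

```text
time: 7.83
position: [0.5465, -0.1257, 0.0636]
tool_rot: [-3.11, -0.442, -0.0]
ft_force: [2.7, 1.1, 1.3]
grip_width: 0.005
grip_force: 1.1
cup [383.  168.2] [ 8  8 52]
cup [383.2 288.7] [ 8  8 56]
span 0.21869480094831367 mid [ 0.5318 -0.0668  0.064 ] arm ang 88.46586521436336
[322.36923077 225.43076923] [ 9 10 65]
[322.36923077 225.43076923] [0.53543275 0.04334236 0.124     ]
88.00339583803911
88.20181877107137
```

```bash
python3 -m crank '[[[2,0,0,0,1],[3,0,0,0,1],[0,0,-15,0,1],[0,0,-25,0,1],[0,0,-25,0,1],[0,0,-25,0,1],[0,0,0,0,1]]]'; python3 -c "
from h import *
i=get_image('top');p=cv2.imread('pics/top0.png');g=p.max(2)
print(g[216:244:1,458:490:2])
for z in(.03,.035,.04,.045,.05,.055):
  q=ray(i,475,229.3,z);print(z,q.round(4),np.hypot(q[0]-.5318,q[1]+.0667))
goto([.527,-.2387,.1],None)"; python3 m2.py '[(378,165,387,173),(380,284,389,293)]' | head -4
```

```text
time: 8.52
position: [0.5538, -0.1254, 0.1585]
tool_rot: [3.107, 0.44, 0.01]
ft_force: [1.4, 0.2, 0.7]
grip_width: 0.003
grip_force: 0.0
[[255 255 255 255 255 255 255 255 255 255 255 255 255 255 255 255]
 [255 255 255 255 255 255 255 251 252 255 255 255 255 255 255 255]
 [255 255 255 255 255 232 229 216 220 239 252 255 255 255 255 255]
 [255 255 255 255 227 178 203 205 206 201 220 254 255 255 255 255]
 [255 255 255 241 168 204 207 207 207 204 204 229 255 255 255 255]
 [255 255 253 129 201 205 208 207 166 183 203 202 251 255 255 255]
 [255 255 234 148 208 208 176 165 178 188 190 204 220 255 255 255]
 [255 255 163 188 211 194 125 185 201 199 196 183 200 252 255 255]
 [255 253 103 197 207 139 167 205 204 202 200 184 200 244 255 255]
 [255 235 109 207 209 100 198 209 206 200 200 194 196 222 255 255]
 [255 229 136 210 194 107 209 209 207 204 202 198 193 202 255 255]
 [255 215 131 213 145 148 209 211 208 204 202 200 195 201 255 255]
 [255 151 173 210 128 160 212 208 206 207 203 199 195 198 255 255]
 [255 135 182 206 130 160 213 212 211 208 203 200 197 200 255 255]
 [255 186 172 208 129 160
[... 845 characters left out ...]

 [255 255 255 255 255 255 255 255 255 255 255 255 255 255 255 255]]
0.03 [ 0.527  -0.2451  0.03  ] 0.17847924880490054
0.035 [ 0.5269 -0.2434  0.035 ] 0.17672219800037564
0.04 [ 0.5268 -0.2416  0.04  ] 0.17496525561016626
0.045 [ 0.5267 -0.2398  0.045 ] 0.1732084249333794
0.05 [ 0.5266 -0.2381  0.05  ] 0.17145170940412896
0.055 [ 0.5266 -0.2363  0.055 ] 0.16969511259850156
t 8.5667 pos [ 0.5526 -0.1252  0.1561] xang 16.13 tilt [ 0.003  0.003 -1.   ] shift mm [-56.3 101.7  56.2] F [-0.1 -0.  -0.4] w 0.0010510927840506469 cup [383.1 168.2] [ 7  8 51]
cup [383.1 288.8] [ 8  8 54]
span 0.21880213491502234 mid [ 0.5317 -0.0668  0.064 ] arm ang 88.35055597555508
[322.359375 225.359375] [ 9  9 64]
```

```bash
python3 -m crank '[[[-14,25.5,0,0,1],[-14,25.5,0,0,1],[-14,25.5,0,0,1],[-14,25.5,0,0,1],[0,0,0,0,1],[0,0,30,0,1],[0,0,30,0,1],[0,0,30,0,1],[0,0,4,0,1],[0,0,0,0,1]]]'; python3 -c "
from h import *
goto([.527,-.2387,.05],None)
j=get_image('scene')['pixels'][:,:,::-1]
cv2.imwrite('pics/s6.png',cv2.resize(j[110:230,210:410],(800,480)))"
```

```text
time: 9.45
position: [0.5229, -0.237, 0.0562]
tool_rot: [-3.106, -0.441, 0.01]
ft_force: [-0.3, 0.4, 1.3]
grip_width: 0.006
grip_force: 0.0
t 9.45 pos [ 0.5229 -0.237   0.0562] xang 16.15 tilt [-0.006 -0.005 -1.   ] shift mm [3.5 2.8 6.2] F [-0.3  0.4  1.3] w 0.00616678619557167
```

View pics/s6.png

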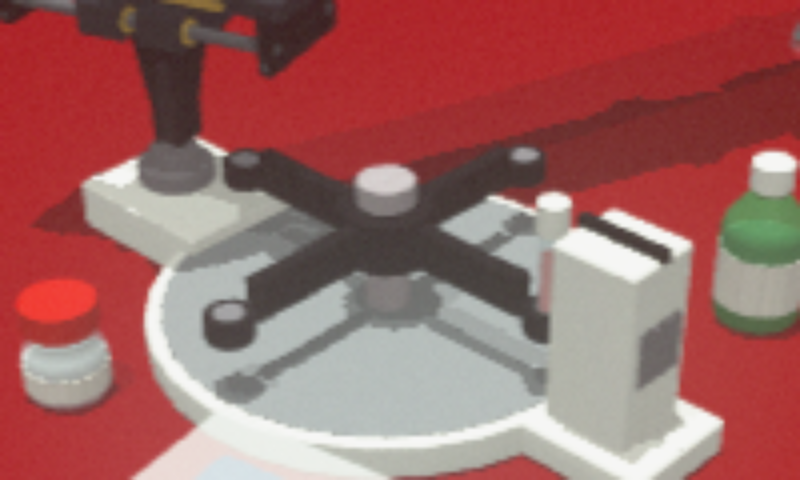

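The fingertip is over the key at about (178,143), and the tube at (553,205) stands in front of the reader. I'll correct by 3 mm and press.

```bash
python3 -m crank '[[[3,3,0,0,1],[0,0,0,0,1],[0,0,2,0,1],[0,0,2,0,1],[0,0,2,0,1],[0,0,0,0,1],[0,0,0,0,1]]]'; python3 -m crank '[[[0,0,1.5,0,1],[0,0,1.5,0,1],[0,0,0,0,1],[0,0,0,0,1]]]'
```

```text
time: 10.08
position: [0.5293, -0.2402, 0.0535]
tool_rot: [-3.11, -0.441, 0.0]
ft_force: [0.3, -0.5, -0.4]
grip_width: 0.002
grip_force: 0.0
time: 10.42
position: [0.5296, -0.2403, 0.0508]
tool_rot: [3.11, 0.441, 0.0]
ft_force: [0.2, 0.9, 2.5]
grip_width: 0.008
grip_force: 1.1
```

```bash
python3 -m crank '[[[-1,0,1,0,1],[0,0,1,0,1],[0,0,0,0,1],[0,0,0,0,1]]]'; python3 -m crank '[[[0,0,1,0,1],[0,0,1,0,1],[0,0,0,0,1],[0,0,0,0,1]]]';python3 -m crank '[[[0,0,1,0,1],[0,0,1,0,1],[0,0,0,0,1],[0,0,0,0,1]]]'
```

```text
time: 10.75
position: [0.5294, -0.2404, 0.049]
tool_rot: [3.11, 0.442, 0.003]
ft_force: [2.1, 0.4, 3.6]
grip_width: 0.005
grip_force: 1.7
time: 11.08
position: [0.5292, -0.2405, 0.0469]
tool_rot: [3.11, 0.441, 0.002]
ft_force: [3.0, 1.2, 4.5]
grip_width: 0.008
grip_force: 2.3
time: 11.42
position: [0.5292, -0.2405, 0.0463]
tool_rot: [3.11, 0.441, 0.002]
ft_force: [-0.1, 1.6, 12.2]
grip_width: 0.008
grip_force: 6.5
```

The force rose about linearly to 4.5 N and then jumped to 12 N at about 5.5 mm of travel, so the key has bottomed. Now I'll release and retreat.

```bash
python3 -m crank '[[[0,0,-4,0,1],[0,0,-5,0,1],[0,0,-10,0,1],[0,0,-25,0,1],[0,0,-35,0,1],[0,0,-35,0,1],[0,25,0,0,1],[0,30,0,0,1],[0,0,0,0,1],[0,0,0,0,1]]]'; python3 m2.py '[(378,165,387,173),(380,284,389,293)]' | head -4; python3 -c "
from h import *
goto([.527,-.2387,.05]);i=get_image('top')['pixels'][:,:,::-1];j=get_image('scene')['pixels'][:,:,::-1]
cv2.imwrite('pics/s7.png',np.hstack([cv2.resize(q,(400,300)) for q in(i[120:330,270:510],j[100:250,210:410])]))"
```

```text
time: 12.25
position: [0.5417, -0.2956, 0.1575]
tool_rot: [-3.111, -0.435, 0.005]
ft_force: [-0.9, 0.1, 0.0]
grip_width: 0.004
grip_force: 0.0
cup [383.1 168.1] [ 7  8 50]
cup [383.1 288.8] [ 8  8 55]
span 0.21891685430151453 mid [ 0.5318 -0.0668  0.064 ] arm ang 88.40231491375975
[322.359375 225.359375] [ 9  9 64]
t 12.3 pos [ 0.5422 -0.2936  0.1574] xang 16.04 tilt [-0.003 -0.002 -1.   ] shift mm [  0.9 -56.7 107.5] F [-0.3  0.8  0.3] w 0.008395898950815715
```

View pics/s7.png

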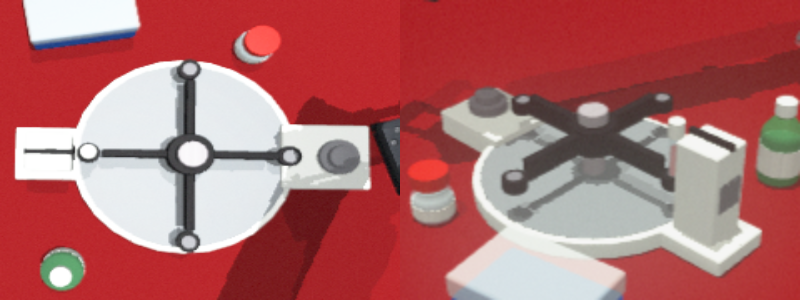

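The tube's arm lies at 88.4°, in line with the ridge. The key is back up at (340,155), the bystanders haven't moved and the hand is clear, so I'll hand in.

```bash
python3 -c "
from bench import job
print(job.close_job())"
```

```text
the job is handed in; nothing more can be done
None
```

The job is handed in after about 12 s of robot time: the tube is in line with the reader window to within about half a degree by camera, and the start key was then pressed to its stop and came back up. The bystanders look unmoved and the hand is clear.

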